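# Load the slide stainer from the drying drawer and start it

### The arm

A 7-joint arm with a two-finger parallel gripper is mounted at the origin on the work surface. World frame = base frame: x ahead of the robot, y to its left, z up, the work surface at z = 0. Lengths are in m, angles in degrees, forces in N, time in s.
With the tool pointing down it reaches from about 0.4 to 0.85 m from the base axis. Payload 10.4 kg.
Tool frame: the origin (TCP) lies between the finger pads; the fingertips stand ahead of it and the grasp point (between the pads) lies 5 mm behind it (env.tcp_to_tips is the z of the fingertips in the tool frame, in m); z points along the fingers, y is the direction in which the jaws open and shut (so a half turn about z gives the same grasp; the last joint's range is limited). The gripper opens to 87 mm and grips with 3 to 60 N. Pads are 19 mm wide; open, the fingers measure 117 mm over their backs; the gripper's body (75 mm by 190 mm) begins 51 mm behind the grasp point.
Start: joints at [67.632, 19.034, -3.707, 83.658, 1.238, 77.344, -5.071], TCP at [0.225, -0.583, 0.237] pointing down, gripper open.
Joint ranges: [-148.97, 148.97], [-28.65, 121.19], [-84.17, 76.75], [9.2, 138.47], [-72.65, 252.65], [3.7, 117.97], [-149.18, 149.18]. Speed limits (degrees/s): [127.2, 127.2, 159.86, 159.86, 180, 180, 180].

### API

Orientations are given as [roll, pitch, yaw] about the fixed x, y, z axes, in that order (R = Rz(yaw) Ry(pitch) Rx(roll)).
In Python, from station import env, kin, state, vision, find_in gives the robot as it stands. The module is installed in compiled form; this text tells all that it offers. Calls block until the motion is done:
- env.movep(position, orientation): joint-space move of the TCP to a pose.
- env.move_straight(position, v=0.15, rotation=None): straight line of the TCP; rotation=None keeps the orientation; v is the mean speed in m/s.
- env.move_joints(angles): joint-space move.
- env.open_jaws() and env.grasp(): open the fingers fully, or close them until they stop; the grip force is fixed at half the most.
- env.sleep(seconds).
- kin.inverse_kinematics(position, orientation): joint angles nearest the present ones, or None.
- state(): the state.
- vision.read_camera(name): name is "side" or "top" or "wrist"; returns a dict with "pixels" (480x640x3 uint8, blue, green, red), "z_map" (480x640 float32, m along the optical axis (not along the pixel's ray), 0 where there is no reading), "vfov" (degrees; the focal length in pixels is half the picture's height over the tangent of half this angle, whatever the lens; pixels are square), "cx", "cy" (the principal point, pixels), "origin" and "attitude" of the camera in the world. Camera axes: x right, y down, z forward; pixel columns grow to the right and rows downward; lengths in m; the calibration is good to about 2 mm. The wrist camera is an equidistant fisheye: a pixel r from the principal point sees the ray r / f radians off the axis. A picture is of the moment at which its call begins.
A pose or a line that the arm cannot do raises env.IKError and nothing moves.
- env.close_job(): hands the job in, once; it reports no verdict.
Trained networks look in the newest picture that a camera, given by its name, has taken for a name from the list of things; names that differ only in an ending like _2 or _b are one class to them, and where a whole thing is asked for, a point or a joint stands for the part that bears it (a point fixed in the world has none). Each returns a list of dicts, best first, with "score" (0 to 1); they miss things now and then, are a little off and sometimes report something else, mostly with a low value. They report only what shows in the picture. A call takes as long as a camera call.
- find_in(camera, target): "location" ([x, y, z] in m, in world coordinates, good to about 4 mm: the middle of the surface that is visible of it).
The state is a dict: "t": time; "joints": joint angles; "dq": joint speeds; "effort": joint torques, N m; "tool_pos": TCP position; "orientation": TCP orientation; "wrist_force": force on the tool from outside, world axes, zero at the start; "ft_torque": the same for the moment, N m; "width": finger opening in m.
Only numpy, scipy, OpenCV 4.12 (cv2) and the standard library are available. Lean on these libraries where they do the work, as an engineer would, in place of code of your own. Each camera call takes 0.05 s, during which the arm holds its last target.

### The job

Load the slide stainer with the dried slides: pull the drawer of the slide dryer right out to its stop and hang every slide rack you find in it by its eye on the stainer's pegs, one rack to a peg, any pegs you like. Once all of them are hanging, push the drawer fully shut, press the stainer's black start plunger all the way down to its stop and let go of it. Leave the things standing about the bench where they are and upright.

Things in the scene. Friction and masses are not known exactly. Their poses are not given: they have to be found in the camera images.
- stainer: bench slide stainer, white, 400 mm wide, fixed, left or right on the bench, turned a little. x points away from the robot, y left, z up (at yaw 0); origin 20 mm behind the hanging points. Four steel pegs (9 mm thick, 80 mm apart) with rising tips stick out to -x from a cross-beam, each over an open dish (rim 88 mm above the bench). In front a console 60 mm high, x -0.18 to -0.095.
- peg0 (a point): point on the axis of peg 0 (peg0 leftmost, at +y; peg3 at -y), its hanging place, 235 mm above the bench; axes as the stainer. The peg is level from the cross-beam, 77 mm behind it (+x), to 35 mm in front (-x), then rises straight at 55 deg to its tip, 57 mm in front, 32 mm above the axis. The eye centre of a hanging rack is 9.5 mm below the axis.
- peg1 (a point): point on the axis of peg 1 (peg0 leftmost, at +y; peg3 at -y), its hanging place, 235 mm above the bench; axes as the stainer. The peg is level from the cross-beam, 77 mm behind it (+x), to 35 mm in front (-x), then rises straight at 55 deg to its tip, 57 mm in front, 32 mm above the axis. The eye centre of a hanging rack is 9.5 mm below the axis.
- peg2 (a point): point on the axis of peg 2 (peg0 leftmost, at +y; peg3 at -y), its hanging place, 235 mm above the bench; axes as the stainer. The peg is level from the cross-beam, 77 mm behind it (+x), to 35 mm in front (-x), then rises straight at 55 deg to its tip, 57 mm in front, 32 mm above the axis. The eye centre of a hanging rack is 9.5 mm below the axis.
- peg3 (a point): point on the axis of peg 3 (peg0 leftmost, at +y; peg3 at -y), its hanging place, 235 mm above the bench; axes as the stainer. The peg is level from the cross-beam, 77 mm behind it (+x), to 35 mm in front (-x), then rises straight at 55 deg to its tip, 57 mm in front, 32 mm above the axis. The eye centre of a hanging rack is 9.5 mm below the axis.
- start_top (a point): centre of the top of the stainer's start plunger, a black mushroom head 34 mm across on the console near its -y end, 100 mm above the bench when released; it is pressed straight down
- start (a joint): start plunger: 0 released, 0.010 m fully down at its stop; spring return, 4 N to begin to move and 8 N at the stop
- drawer (a joint): the slide dryer's one drawer: 0 shut, 0.130 m fully out at its stop; slides along -x of handle; 2 N of friction; stays where left. The dryer is a white cabinet, 170 deep, 336 wide, 195 mm high, fixed, on the other side from the stainer, front to the robot. Drawer front 186 mm high; tray floor 30 mm above the bench, four pockets side by side, each 98 (x) by 56 (y), 34 mm deep.
- handle (a point): middle of the drawer's handle, a level steel bar 120 mm long along y, 11 mm thick, 35 mm clear of the drawer's face, 158 mm above the bench (37 mm below the dryer's top); moves with the drawer. Axes as the dryer's: x into the dryer, z up. The tray's pocket centres lie 102 mm behind it (+x), 39 and 117 mm to either side.
- rack0: steel slide rack of glass slides, one to a pocket in the drawer, about 0.16 kg; absent in some starts. Basket 84 (x) by 46 (y), 30 mm high; over it a thin bail to a square eye plate 44 by 44, 8 mm thick; 134 mm high in all. Origin: centre of the underside, z up; x along the slides and the axis of the eye. A half turn about z makes no difference.
- rack1: steel slide rack of glass slides, one to a pocket in the drawer, about 0.16 kg; absent in some starts. Basket 84 (x) by 46 (y), 30 mm high; over it a thin bail to a square eye plate 44 by 44, 8 mm thick; 134 mm high in all. Origin: centre of the underside, z up; x along the slides and the axis of the eye. A half turn about z makes no difference.
- rack2: steel slide rack of glass slides, one to a pocket in the drawer, about 0.16 kg; absent in some starts. Basket 84 (x) by 46 (y), 30 mm high; over it a thin bail to a square eye plate 44 by 44, 8 mm thick; 134 mm high in all. Origin: centre of the underside, z up; x along the slides and the axis of the eye. A half turn about z makes no difference.
- rack3: steel slide rack of glass slides, one to a pocket in the drawer, about 0.16 kg; absent in some starts. Basket 84 (x) by 46 (y), 30 mm high; over it a thin bail to a square eye plate 44 by 44, 8 mm thick; 134 mm high in all. Origin: centre of the underside, z up; x along the slides and the axis of the eye. A half turn about z makes no difference.
- eye0 (a point): centre of the round hole (28 mm diameter) in the eye plate of rack0, 112 mm above the rack's underside; the hole runs along the rack's x, and the plate's two upright edges, 44 mm apart along y, can be gripped from above
- eye1 (a point): centre of the round hole (28 mm diameter) in the eye plate of rack1, 112 mm above the rack's underside; the hole runs along the rack's x, and the plate's two upright edges, 44 mm apart along y, can be gripped from above
- eye2 (a point): centre of the round hole (28 mm diameter) in the eye plate of rack2, 112 mm above the rack's underside; the hole runs along the rack's x, and the plate's two upright edges, 44 mm apart along y, can be gripped from above
- eye3 (a point): centre of the round hole (28 mm diameter) in the eye plate of rack3, 112 mm above the rack's underside; the hole runs along the rack's x, and the plate's two upright edges, 44 mm apart along y, can be gripped from above
- tip_box: pipette tip box, 80 by 120 by 56 mm, standing on the dryer's top; leave it
- tube_rack: white tube rack, 50 by 120 mm, 59 mm high with its tubes, on the bench between robot and machines; leave it
- timer: small white bench timer, 50 by 60 by 22 mm, on the stainer's console at its +y end; leave it
- amber_bottle: amber glass bottle, 72 mm across, 170 mm high, at the left of the bench; leave it
- white_bottle: white plastic jar, 80 mm across, 150 mm high, at the right of the bench; leave it
- beaker: glass beaker, 72 mm across, 90 mm high, at the left of the bench; leave it
- slide_box: flat closed slide box, 90 by 110 by 35 mm, at the right of the bench; leave it

How it is judged (in metres and radians):
On the way, in this order (a step that is already met when the one before it is completed fails the run):
1. the drawer is pulled out to its stop (within 8 mm) (value of joint drawer above 0.122 m), for 0.1 s.
2. every slide rack hangs by its eye on a peg, one rack to a peg (((x of eye0 in the frame of peg0 between -0.045 and 0.078 m and y of eye0 in the frame of peg0 between -0.012 and 0.012 m and z of eye0 in the frame of peg0 between -0.016 and 0 m) or (x of eye0 in the frame of peg1 between -0.045 and 0.078 m and y of eye0 in the frame of peg1 between -0.012 and 0.012 m and z of eye0 in the frame of peg1 between -0.016 and 0 m) or (x of eye0 in the frame of peg2 between -0.045 and 0.078 m and y of eye0 in the frame of peg2 between -0.012 and 0.012 m and z of eye0 in the frame of peg2 between -0.016 and 0 m) or (x of eye0 in the frame of peg3 between -0.045 and 0.078 m and y of eye0 in the frame of peg3 between -0.012 and 0.012 m and z of eye0 in the frame of peg3 between -0.016 and 0 m)) and angle between each of rack0, rack1, rack2, rack3's own z axis and vertical below 1.2 rad and ((x of eye1 in the frame of peg0 between -0.045 and 0.078 m and y of eye1 in the frame of peg0 between -0.012 and 0.012 m and z of eye1 in the frame of peg0 between -0.016 and 0 m) or (x of eye1 in the frame of peg1 between -0.045 and 0.078 m and y of eye1 in the frame of peg1 between -0.012 and 0.012 m and z of eye1 in the frame of peg1 between -0.016 and 0 m) or (x of eye1 in the frame of peg2 between -0.045 and 0.078 m and y of eye1 in the frame of peg2 between -0.012 and 0.012 m and z of eye1 in the frame of peg2 between -0.016 and 0 m) or (x of eye1 in the frame of peg3 between -0.045 and 0.078 m and y of eye1 in the frame of peg3 between -0.012 and 0.012 m and z of eye1 in the frame of peg3 between -0.016 and 0 m)) and ((x of eye2 in the frame of peg0 between -0.045 and 0.078 m and y of eye2 in the frame of peg0 between -0.012 and 0.012 m and z of eye2 in the frame of peg0 between -0.016 and 0 m) or (x of eye2 in the frame of peg1 between -0.045 and 0.078 m and y of eye2 in the frame of peg1 between -0.012 and 0.012 m and z of eye2 in the frame of peg1 between -0.016 and 0 m) or (x of eye2 in the frame of peg2 between -0.045 and 0.078 m and y of eye2 in the frame of peg2 between -0.012 and 0.012 m and z of eye2 in the frame of peg2 between -0.016 and 0 m) or (x of eye2 in the frame of peg3 between -0.045 and 0.078 m and y of eye2 in the frame of peg3 between -0.012 and 0.012 m and z of eye2 in the frame of peg3 between -0.016 and 0 m)) and ((x of eye3 in the frame of peg0 between -0.045 and 0.078 m and y of eye3 in the frame of peg0 between -0.012 and 0.012 m and z of eye3 in the frame of peg0 between -0.016 and 0 m) or (x of eye3 in the frame of peg1 between -0.045 and 0.078 m and y of eye3 in the frame of peg1 between -0.012 and 0.012 m and z of eye3 in the frame of peg1 between -0.016 and 0 m) or (x of eye3 in the frame of peg2 between -0.045 and 0.078 m and y of eye3 in the frame of peg2 between -0.012 and 0.012 m and z of eye3 in the frame of peg2 between -0.016 and 0 m) or (x of eye3 in the frame of peg3 between -0.045 and 0.078 m and y of eye3 in the frame of peg3 between -0.012 and 0.012 m and z of eye3 in the frame of peg3 between -0.016 and 0 m)) and distance between each of eye1, eye2, eye3 and eye0 above 0.05 m and distance between each of eye2, eye3 and eye1 above 0.05 m and distance between eye3 and eye2 above 0.05 m), for 0.3 s.
3. then the start plunger is pressed down to its stop (within 1.5 mm) (value of joint start above 0.0085 m), for 0.1 s.
At the end, for the whole second after the job is handed in: each rack present hangs on its own peg, basket down (eye centre 0 to 16 mm below the peg axis, within 12 mm sideways, 45 mm in front to 78 mm behind the hanging point); drawer shut within 8 mm; start plunger up again (all of step 2 and value of joint drawer below 0.008 m and value of joint start below 0.002 m); the robot touches nothing.
It fails at once if one of the bystanders is moved more than 40 mm (distance of any of tip_box, tube_rack, timer, amber_bottle, white_bottle, beaker, slide_box from where it was at the start of the episode above 0.04 m).
It fails at once if a bottle or the beaker is tipped over (angle between any of amber_bottle, white_bottle, beaker's own z axis and vertical above 0.5 rad).
Of rack0, rack1, rack2, rack3 only 2 to 4 are there at a start; the rules pass over those that are not, and their reading is None.
At some moment in a run one of rack0, rack1, rack2, rack3 may be knocked a few centimetres aside while the robot is not near it.
It also fails if it takes over 210 s, if anything falls off the work surface, if the arm or the gripper's body presses on something with over 40 N, if the wrist force passes 120 N, or if a joint passes its speed limit or range.

## Working session

There is one attempt and no reset: what is moved stays moved. The work goes in short steps, each a Python script; the robot and the scene stay as the last script left them, time stands still between calls to the robot, and variables do not carry over. Pictures are saved under pics/ and viewed, and the job is handed in when it is done.

```bash
mkdir -p pics; ls; cat > h.py <<'E'
import numpy as np, cv2
from station import env, kin, state, vision, find_in
def snap(cam,fn=None):
    d=vision.read_camera(cam)
    if fn: cv2.imwrite('pics/'+fn,d['pixels'])
    return d
E
python3 - <<'E'
from h import *
for c in ['side','top','wrist']:
    d=snap(c,c+'0.png'); print(c,d['vfov'],d['cx'],d['cy'],d['origin'],d['attitude'])
s=state(); print(s)
print(env.tcp_to_tips)
for c in ['side','top']:
    for n in ['handle','stainer','peg0','start_top','rack0','eye0','drawer','tip_box','tube_rack','timer','amber_bottle','white_bottle','beaker','slide_box']:
        try: print(c,n,[(np.round(r['location'],3),round(r['score'],2)) for r in find_in(c,n)][:6])
        except Exception as e: print(c,n,e)
E
```

```text
pics
side 56.10294095808269 316.4021941809368 241.8824535260807 [0.10618503 0.83804305 1.18165422] [-137.3114635     0.18781922 -152.76402911]
top 43.38441307324828 329.740102295533 234.50817483887667 [ 0.27118615 -0.02714633  1.75169899] [-169.84456506    0.43798048  -89.48464885]
wrist 65.70646984690485 317.27944514193996 239.88493045962832 [ 0.30192895 -0.55364512  0.38421682] [ 1.62750970e+02  5.10367331e-02 -6.89315598e+01]
{'t': 0.15, 'joints': array([67.63329747, 19.06350679, -3.7060494 , 83.69517994,  1.23950205,
       77.34168797, -5.07144113]), 'dq': array([ 0.08883142, -0.06503413,  0.05533365, -0.2613076 , -0.0367683 ,
       -0.04157659, -0.12129078]), 'effort': array([ 8.04618448e-04, -6.23632407e+01,  2.47756415e-02, -3.90137494e+01,
       -6.11575646e-02,  3.72666644e-02,  2.83020404e-05]), 'tool_pos': array([ 0.22459497, -0.58296146,  0.23593639]), 'orientation': array([-1.79939687e+02,  4.73216492e-03,  2.10715214e+01]), 'wrist_force': array([-0.18930454,  0.49703871, -0.5924926 ]), 'ft_torque': array([ 0.00027307, -0.03017105, -0.02269786]), 'width': 0.0869146316
[... 1073 characters left out ...]
g0 [(array([0.645, 0.231, 0.059]), 0.77)]
top start_top [(array([0.515, 0.127, 0.102]), 0.56)]
top rack0 []
top eye0 []
top drawer [(array([ 0.61 , -0.217,  0.156]), 0.58)]
top tip_box [(array([ 0.722, -0.282,  0.249]), 0.57)]
top tube_rack [(array([0.638, 0.228, 0.058]), 0.72), (array([0.365, 0.002, 0.044]), 0.58)]
top timer [(array([0.526, 0.392, 0.078]), 0.66)]
top amber_bottle [(array([0.565, 0.521, 0.115]), 0.71), (array([0.528, 0.391, 0.078]), 0.21), (array([0.509, 0.13 , 0.1  ]), 0.19)]
top white_bottle [(array([ 0.571, -0.505,  0.143]), 0.85), (array([0.638, 0.23 , 0.057]), 0.59)]
top beaker [(array([0.442, 0.526, 0.04 ]), 0.7)]
top slide_box [(array([ 0.445, -0.548,  0.036]), 0.66)]
```

View pics/side0.png

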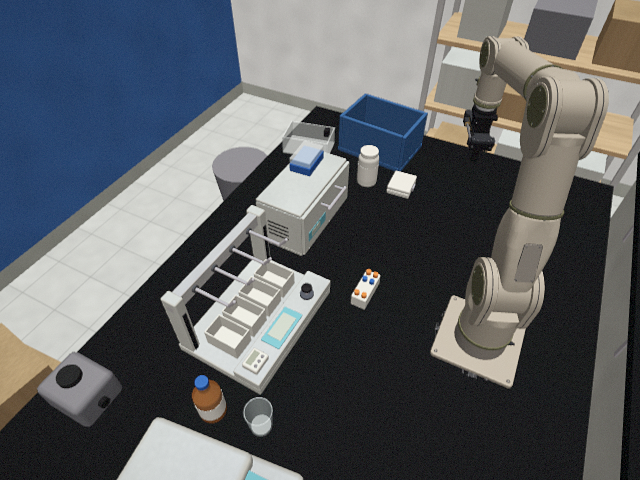

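View pics/top0.png

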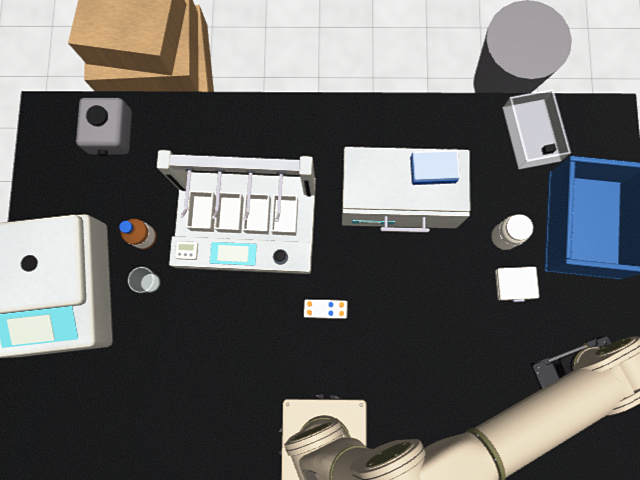

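View pics/wrist0.png

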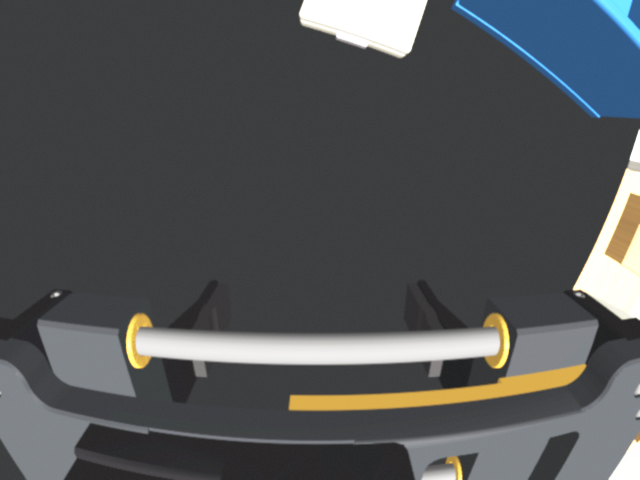

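```bash
cat >> h.py <<'E'
from scipy.spatial.transform import Rotation as R
def cloud(d):
    z=d['z_map'].astype(float); f=240/np.tan(np.radians(d['vfov']/2))
    v,u=np.mgrid[0:480,0:640]
    p=np.stack([(u-d['cx'])/f*z,(v-d['cy'])/f*z,z],-1)
    M=R.from_euler('xyz',d['attitude'],degrees=True).as_matrix()
    P=p@M.T+d['origin']; P[z==0]=np.nan
    return P
def proj(d,p):
    f=240/np.tan(np.radians(d['vfov']/2))
    M=R.from_euler('xyz',d['attitude'],degrees=True).as_matrix()
    q=(np.asarray(p)-d['origin'])@M
    return np.stack([q[...,0]/q[...,2]*f+d['cx'],q[...,1]/q[...,2]*f+d['cy']],-1)
E
python3 - <<'E'
from h import *
d=snap('top'); P=cloud(d)
def rect(sel,name):
    pts=P[sel][:,:2].astype(np.float32)
    print(name,len(pts),np.round(P[sel].mean(0),4),'z med',np.median(P[sel][:,2]))
    r=cv2.minAreaRect(pts); print(r, np.round(cv2.boxPoints(r),4).tolist())
x,y,z=P[...,0],P[...,1],P[...,2]
print('bench z', np.nanmedian(z[280:300,320:440]))
rect((abs(z-.195)<.006)&(y<0)&(y>-.45)&(x>.55)&(x<.9),'dryer top')
h=(abs(z-.158)<.012)&(y<-.05)&(y>-.38)&(x>.5)&(x<.64); rect(h,'handle')
rect((abs(z-.06)<.008)&(y>0.05)&(y<.46)&(x>.42)&(x<.58),'console')
rect((abs(z-.088)<.005)&(y>0.05)&(y<.46)&(x>.53)&(x<.75),'dishrims')
rect((abs(z-.1)<.006)&(y>0.05)&(y<.2)&(x>.42)&(x<.56),'plunger')
for lo,hi in [(.2,.23),(.23,.245),(.245,.27),(.27,.3),(.3,.4)]:
    s=(z>lo)&(z<hi)&(y>0.0)&(y<.5)&(x>.5)&(x<.9)
    print(lo,hi,s.sum())
    if s.sum()>5: rect(s,'')
E
```

```text
bench z -0.001414386665001266
dryer top 5435 [ 0.6925 -0.195   0.194 ] z med 0.1938668971192239
((0.697895884513855, -0.21448123455047607), (0.33583879470825195, 0.18407461047172546), 89.04512023925781) [[0.6031000018119812, -0.3808000087738037], [0.7871000170707703, -0.383899986743927], [0.7926999926567078, -0.04809999838471413], [0.6086999773979187, -0.045099999755620956]]
handle 487 [ 0.5915 -0.2134  0.1594] z med 0.15983783499187365
((0.587744951248169, -0.21356412768363953), (0.3273741602897644, 0.04392227530479431), 88.97673797607422) [[0.5629000067710876, -0.376800000667572], [0.6068000197410583, -0.3776000142097473], [0.6126000285148621, -0.0502999983727932], [0.5687000155448914, -0.0494999997317791]]
console 3273 [0.5169 0.2324 0.0599] z med 0.05980739447526129
((0.5276470184326172, 0.24683547019958496), (0.39338773488998413, 0.10862518846988678), 88.68284606933594) [[0.46880000829696655, 0.05139999836683273], [0.5774000287055969, 0.048900000751018524], [0.5864999890327454, 0.4422000050544739], [0.4778999984264374, 0.4447000026702881]]
dishrims 524 [0.6315 0.2573 0.0873] z m
[... 1335 characters left out ...]
0.245 0.27 2133
 2133 [0.7192 0.236  0.2553] z med 0.2552866439543253
((0.6634334325790405, 0.23764248192310333), (0.39952516555786133, 0.17935723066329956), 87.76799011230469) [[0.5659999847412109, 0.04149999842047691], [0.7452999949455261, 0.03449999913573265], [0.7608000040054321, 0.43380001187324524], [0.58160001039505, 0.4406999945640564]]
0.27 0.3 15
 15 [0.5764 0.2009 0.2725] z med 0.2721136761572649
((0.5786460041999817, 0.24020931124687195), (0.24313966929912567, 0.005600446835160255), 87.17645263671875) [[0.5698999762535095, 0.11890000104904175], [0.5755000114440918, 0.11860000342130661], [0.5874000191688538, 0.36149999499320984], [0.5817999839782715, 0.3617999851703644]]
0.3 0.4 0
```

```bash
cat > fit.py <<'E'
from h import *
def pegs(cam):
    d=snap(cam); P=cloud(d)
    x,y,z=P[...,0],P[...,1],P[...,2]
    s=(z>.232)&(z<.247)&(y>0.06)&(y<.42)&(x>.595)&(x<.70)
    Q=P[s]
    # line fits: y = a*(x-0.65)+b_i
    lab=cv2.connectedComponents(cv2.dilate(s.astype(np.uint8),np.ones((3,3))))[1][s]
    for l in np.unique(lab):
        q=Q[lab==l]
        if len(q)<12: continue
        a,b=np.polyfit(q[:,0]-.65,q[:,1],1)
        print(cam,len(q),'yaw',np.degrees(np.arctan(a)).round(2),'y@.65',b.round(4),'x',q[:,0].min().round(4),q[:,0].max().round(4),'z',q[:,2].mean().round(4))
    t=(z>.262)&(z<.3)&(y>0.06)&(y<.42)&(x>.54)&(x<.62)
    lab=cv2.connectedComponents(cv2.dilate(t.astype(np.uint8),np.ones((3,3))))[1][t]
    for l in np.unique(lab):
        q=P[t][lab==l]; print('tip',len(q),q.mean(0).round(4),q[:,2].max().round(4))
    h=(abs(z-.158)<.015)&(y<-.12)&(y>-.31)&(x>.5)&(x<.585)
    q=P[h]
    if len(q)>20:
        a,b=np.polyfit(q[:,1]+.21,q[:,0],1)
        print('handle',len(q),q.mean(0).round(4),'yrange',q[:,1].min().round(4),q[:,1].max().round(4),'yaw',np.degrees(np.arctan(-a)).round(2),'x@-.21',b.round(4))
if __name__=='__main__':
    pegs('top'); pegs('side')
E
python3 fit.py
```

```text
top 125 yaw -2.15 y@.65 0.3579 x 0.5962 0.6999 z 0.2383
top 133 yaw -1.84 y@.65 0.198 x 0.5954 0.6999 z 0.2383
top 127 yaw -2.28 y@.65 0.1183 x 0.5968 0.7 z 0.2377
top 122 yaw -1.56 y@.65 0.2779 x 0.5953 0.6982 z 0.2379
tip 14 [0.5842 0.3599 0.2673] 0.2761
tip 15 [0.5815 0.2798 0.2684] 0.2749
tip 14 [0.5781 0.2006 0.2672] 0.272
tip 15 [0.5749 0.1207 0.2687] 0.2754
handle 209 [ 0.5727 -0.2116  0.1611] yrange -0.2761 -0.1473 yaw -1.15 x@-.21 0.5727
side 102 yaw -2.62 y@.65 0.1181 x 0.5954 0.6997 z 0.2386
side 108 yaw -2.4 y@.65 0.198 x 0.5966 0.6998 z 0.2386
side 115 yaw -2.54 y@.65 0.2782 x 0.5955 0.6996 z 0.2388
side 119 yaw -2.9 y@.65 0.3585 x 0.5994 0.6996 z 0.2393
tip 15 [0.5756 0.121  0.2674] 0.2749
tip 15 [0.5787 0.2011 0.2681] 0.2714
tip 13 [0.5818 0.2812 0.2692] 0.2726
tip 15 [0.5845 0.3614 0.2694] 0.2734
handle 100 [ 0.5724 -0.2094  0.1625] yrange -0.2799 -0.1464 yaw -0.92 x@-.21 0.5724
```

```bash
cat >> h.py <<'E'
def st(msg=''):
    s=state(); print(msg,'t',round(s['t'],2),'p',s['tool_pos'].round(4),'o',s['orientation'].round(1),'F',s['wrist_force'].round(1),'w',round(s['width'],4)); return s
E
python3 - <<'E'
from h import *
for yaw in (89,-91):
    print(yaw,kin.inverse_kinematics([.544,-.212,.35],[180,0,yaw]),kin.inverse_kinematics([.404,-.212,.165],[180,0,yaw]))
for i,y in enumerate([.358,.278,.198,.118]):
  for yaw in (-2.4,177.6):
    print(i,yaw,kin.inverse_kinematics([.58,y,.35],[180,0,yaw]))
E
```

```text
89 [ 41.98621255  14.4416162  -31.2591495   77.78557873   7.43569768
  89.80078237  10.51096331] [ 50.1516697    2.63100573 -28.57547304 112.15977616   1.38222999
  65.53562113  20.02906119]
-91 [ -33.40343701   19.9861107    66.65762588   81.71098845  -18.28948467
   90.08435447 -149.09591206] None
0 -2.4 [  -5.38180534   33.34899816  -52.95931017   59.85253552   26.27936032
   97.65283683 -141.92403943]
0 177.6 [ -0.71113708  37.65691767 -64.97695633  59.53632647  34.23846483
 100.29038738  34.34542651]
1 -2.4 [   7.2088162    29.55202112  -58.13206067   66.97678016   24.89802531
   95.77186647 -136.96765948]
1 177.6 [ 12.10841202  34.58901275 -70.18245369  66.70400035  32.68901909
  98.55787694  38.80418071]
2 -2.4 [  19.96180449   27.00144734  -63.34189963   72.06085942   24.02134083
   94.62508938 -130.98092251]
2 177.6 [ 20.39924762  27.38573938 -64.27169336  72.03949573  24.57237359
  94.81018596  48.68357186]
3 -2.4 [  27.00226146   21.74781512  -58.09596771   75.58117066   18.35006103
   92.38606113 -120.7746727 ]
3 177.6 [ 27.12551396  21.82050958 -58.30921653  75.57539888  18.45497496
  92.4155341   59.15677463]
```

```bash
python3 - <<'E'
from h import *
s=state()
env.move_straight([.225,-.583,.36],v=.25)
env.movep([.544,-.212,.33],[180,0,89]); st('above')
snap('wrist','w1.png')
env.move_straight([.544,-.212,.215],v=.2); st()
env.move_straight([.544,-.212,.165],v=.08); st('down')
snap('side','s1.png'); snap('wrist','w1b.png')
E
```

```text
above t 4.12 p [ 0.5435 -0.2138  0.3299] o [-180.     0.    88.8] F [-0.6 -0.2  0.1] w 0.0872
 t 4.9 p [ 0.5445 -0.2123  0.2162] o [179.9   0.   89. ] F [-0.9  0.6  0. ] w 0.0871
down t 5.67 p [ 0.5442 -0.212   0.1653] o [180.   0.  89.] F [0.3 0.3 0.3] w 0.0872
```

View pics/s1.png

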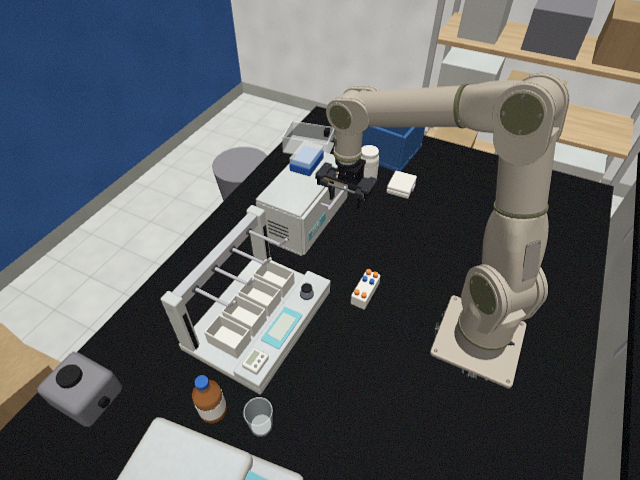

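View pics/w1b.png

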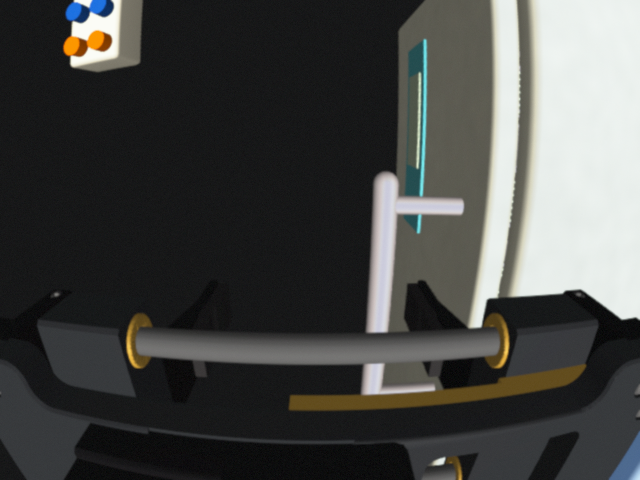

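The bar (columns 370–395) lies between the jaws, with the right finger (column ~420) between it and the drawer face. I'll pull now.

```bash
python3 - <<'E'
from h import *
y=-.212
env.move_straight([.42,-.2098,.165],v=.1); st()
x=.42
while x>.385:
    x-=.004; env.move_straight([x,-.2096,.165],v=.05); s=st()
    if abs(s['wrist_force'][0])>15: break
env.sleep(.2)
snap('wrist','w2.png');snap('top','t2.png')
E
```

```text
t 7.17 p [ 0.4202 -0.2098  0.1649] o [-180.   -0.   89.] F [-0.3 -0.4 -0.3] w 0.0869
 t 7.42 p [ 0.4158 -0.2096  0.1649] o [-180.   -0.   89.] F [0.6 0.2 0.5] w 0.087
 t 7.67 p [ 0.4117 -0.2096  0.165 ] o [-180.    0.   89.] F [-0.4  0.5 -0.8] w 0.0871
 t 7.92 p [ 0.4077 -0.2097  0.165 ] o [-180.    0.   89.] F [ 0.   0.5 -0.5] w 0.087
 t 8.17 p [ 0.4051 -0.2095  0.1652] o [179.8   0.   89. ] F [ 9.4 -0.1 -5. ] w 0.0873
 t 8.42 p [ 0.4048 -0.2094  0.1655] o [1.794e+02 1.000e-01 8.910e+01] F [ 30.7  -4.5 -22.6] w 0.087
```

View pics/t2.png

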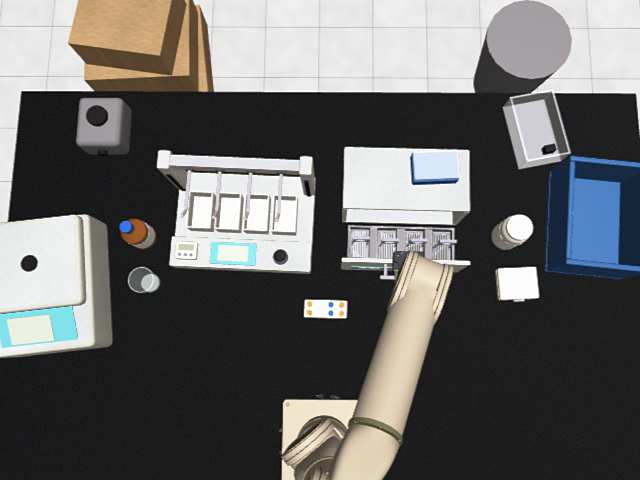

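```bash
python3 - <<'E'
from h import *
env.move_straight([.413,-.2096,.165],v=.08)
env.move_straight([.413,-.2096,.33],v=.2); 
env.movep([.44,-.04,.38],[180,0,0]); st()
d=snap('top','t3.png'); 
print([(np.round(r['location'],3).tolist(),round(r['score'],2)) for r in find_in('top','eye0')])
print([(np.round(r['location'],3).tolist(),round(r['score'],2)) for r in find_in('top','rack0')])
print([(np.round(r['location'],3).tolist(),round(r['score'],2)) for r in find_in('top','handle')])
cv2.imwrite('pics/t3c.png',cv2.resize(d['pixels'][200:290,320:490],None,fx=4.5,fy=4.5,interpolation=cv2.INTER_CUBIC))
d=snap('side','s3.png')
print([(np.round(r['location'],3).tolist(),round(r['score'],2)) for r in find_in('side','eye0')])
cv2.imwrite('pics/s3c.png',cv2.resize(d['pixels'][140:270,240:400],None,fx=4.5,fy=4.5,interpolation=cv2.INTER_CUBIC))
E
```

```text
t 11.65 p [ 0.4399 -0.0404  0.3797] o [-180.    0.    0.] F [-0.7 -0.2  0.1] w 0.0872
[([0.54, -0.323, 0.06], 0.91), ([0.545, -0.178, 0.061], 0.67), ([0.646, 0.236, 0.058], 0.55)]
[([0.544, -0.252, 0.061], 0.92), ([0.55, -0.172, 0.057], 0.85), ([0.538, -0.324, 0.062], 0.7)]
[([0.492, -0.26, 0.062], 0.7)]
[([0.548, -0.093, 0.062], 0.82), ([0.546, -0.334, 0.067], 0.48), ([0.544, -0.246, 0.054], 0.45)]
```

View pics/t3c.png

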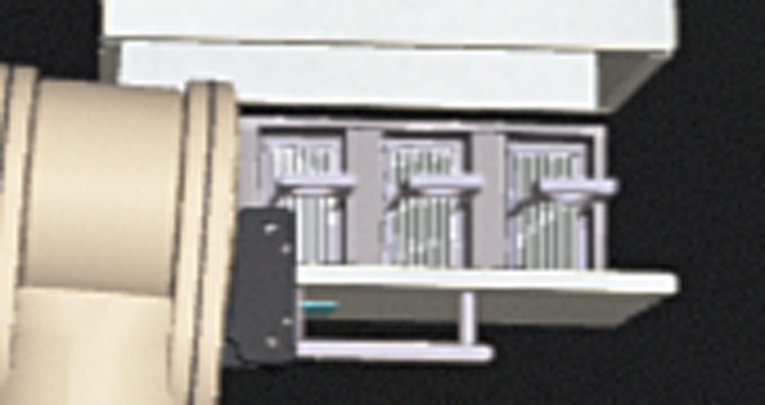

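View pics/s3c.png

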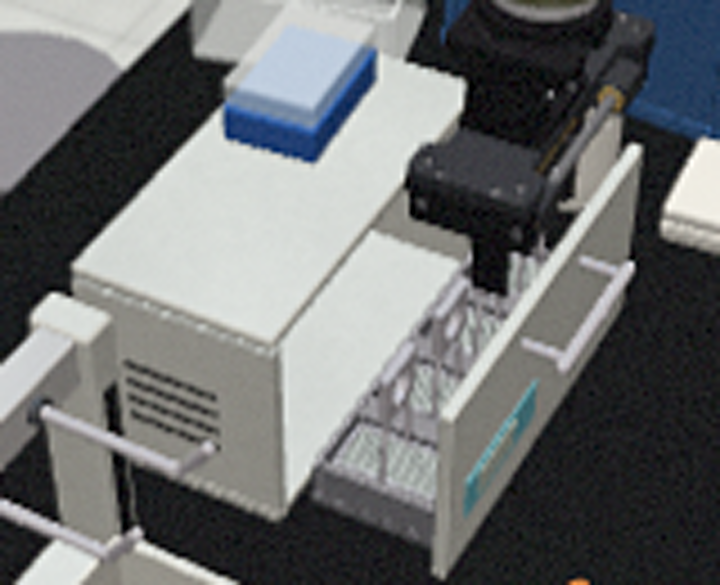

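```bash
cat > eyes.py <<'E'
from h import *
def eyes(cam,box=(.50,.59,-.37,-.05),zr=(.130,.168),mn=8):
    d=snap(cam); P=cloud(d); x,y,z=P[...,0],P[...,1],P[...,2]
    s=(z>zr[0])&(z<zr[1])&(x>box[0])&(x<box[1])&(y>box[2])&(y<box[3])
    lab=cv2.connectedComponents(cv2.dilate(s.astype(np.uint8),np.ones((3,3))))[1][s]
    out=[]
    for l in np.unique(lab):
        q=P[s][lab==l]
        if len(q)<mn: continue
        a,b=np.polyfit(q[:,1]-q[:,1].mean(),q[:,0],1)
        print(cam,len(q),'mean',q.mean(0).round(4),'y',q[:,1].min().round(4),q[:,1].max().round(4),'x',q[:,0].min().round(4),q[:,0].max().round(4),'yaw',np.degrees(np.arctan(-a)).round(1),'zmax',q[:,2].max().round(4))
if __name__=='__main__':
    eyes('top'); eyes('side')
E
python3 - <<'E'
from h import *
from eyes import eyes
env.movep([.45,.15,.40],[180,0,-2.4]); st()
eyes('top'); eyes('side'); d=snap('top')
cv2.imwrite('pics/t4c.png',cv2.resize(d['pixels'][200:290,320:490],None,fx=4.5,fy=4.5,interpolation=cv2.INTER_CUBIC))
P=cloud(d);x,y,z=P[...,0],P[...,1],P[...,2]
s=(z>.15)&(z<.2)&(x>.4)&(x<.46)&(y>-.3)&(y<-.1);print('handle',P[s].mean(0),P[s][:,1].min(),P[s][:,1].max())
s=(z>.18)&(z<.2)&(x>.46)&(x<.52)&(y>-.4)&(y<-.02);print('front top',P[s].mean(0),P[s][:,0].min(),P[s][:,0].max())
E
```

```text
t 12.74 p [0.4503 0.149  0.3998] o [180.    0.   -2.4] F [ 0.3 -1.  -1. ] w 0.0871
top 75 mean [ 0.5478 -0.0956  0.1575] y -0.1163 -0.0745 x 0.5438 0.553 yaw -0.2 zmax 0.1678
top 83 mean [ 0.543  -0.1738  0.1557] y -0.1954 -0.1511 x 0.5389 0.5486 yaw 0.2 zmax 0.1671
top 79 mean [ 0.5434 -0.2486  0.1568] y -0.2709 -0.227 x 0.5385 0.5491 yaw 0.5 zmax 0.168
top 78 mean [ 0.5406 -0.3265  0.154 ] y -0.3501 -0.3053 x 0.537 0.5469 yaw -2.7 zmax 0.1675
side 65 mean [ 0.5408 -0.3262  0.1502] y -0.3544 -0.3042 x 0.537 0.5459 yaw -2.7 zmax 0.1679
side 92 mean [ 0.5431 -0.1909  0.1485] y -0.2731 -0.1504 x 0.5385 0.55 yaw -1.1 zmax 0.1679
side 52 mean [ 0.5479 -0.0919  0.147 ] y -0.1155 -0.0725 x 0.5442 0.5534 yaw 1.1 zmax 0.1673
handle [ 0.44395143 -0.2097683   0.1608756 ] -0.27310100750994504 -0.14602798253320104
front top [ 0.48325027 -0.21110055  0.18506583] 0.47550025098999504 0.4928499270615076
```

View pics/t4c.png

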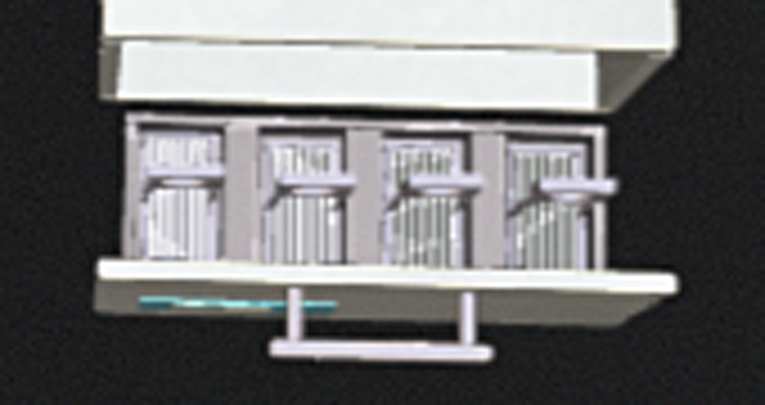

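```bash
cat >> h.py <<'E'
YAW=-2.4
PEGY={0:.358,1:.278,2:.198,3:.118}   # y at x=.65
def peg(i):  # hanging point in world
    c,s=np.cos(np.radians(YAW)),np.sin(np.radians(YAW))
    # tip means (local x about -.054)
    tips={0:(.5843,.3606),1:(.5817,.2805),2:(.5784,.2008),3:(.5752,.1208)}
    x=tips[i][0]+.054*c
    return np.array([x,PEGY[i]+np.tan(np.radians(YAW))*(x-.65),.235])
def local(i,p):
    c,s=np.cos(np.radians(YAW)),np.sin(np.radians(YAW))
    return peg(i)+np.array([c*p[0]-s*p[1],s*p[0]+c*p[1],p[2]])
E
python3 - <<'E'
from h import *
for i in range(4): print(i,peg(i).round(4))
for flip in (0,180):
  for i in range(4):
    for tilt,p in [(25,(-.105,0,.1)),(25,(-.035,0,0)),(0,(.035,0,-.004)),(0,(.035,0,.1))]:
      o=[180,tilt,YAW] if not flip else [180,-tilt,YAW+180]
      q=kin.inverse_kinematics(local(i,p),o)
      print(flip,i,tilt,p,None if q is None else q.round(0))
  for y in (-.0955,-.173,-.249,-.3275):
    for z in (.144,.38):
      q=kin.inverse_kinematics([.543,y,z],[180,0,-1+flip]); print(flip,y,z,None if q is None else q.round(0))
E
```

```text
0 [0.6383 0.3585 0.235 ]
1 [0.6357 0.2786 0.235 ]
2 [0.6324 0.1987 0.235 ]
3 [0.6292 0.1189 0.235 ]
0 0 25 (-0.105, 0, 0.1) [  -7.   48.  -61.   47.   20.  117. -146.]
0 0 25 (-0.035, 0, 0) [  -6.   61.  -70.   41.   36.  116. -144.]
0 0 0 (0.035, 0, -0.004) [  -1.   53.  -70.   55.   49.   97. -144.]
0 0 0 (0.035, 0, 0.1) [  -6.   51.  -72.   43.   51.  108. -141.]
0 1 25 (-0.105, 0, 0.1) [   8.   50.  -76.   55.   28.  118. -147.]
0 1 25 (-0.035, 0, 0) [   4.   58.  -71.   50.   34.  114. -141.]
0 1 0 (0.035, 0, -0.004) [  10.   50.  -72.   63.   47.   94. -141.]
0 1 0 (0.035, 0, 0.1) [   6.   47.  -74.   52.   47.  105. -138.]
0 2 25 (-0.105, 0, 0.1) [  18.   46.  -76.   61.   26.  117. -142.]
0 2 25 (-0.035, 0, 0) [  13.   55.  -70.   57.   33.  113. -136.]
0 2 0 (0.035, 0, -0.004) [  19.   46.  -72.   69.   43.   92. -136.]
0 2 0 (0.035, 0, 0.1) [  16.   44.  -75.   58.   43.  103. -134.]
0 3 25 (-0.105, 0, 0.1) [  26.   42.  -73.   66.   23.  117. -133.]
0 3 25 (-0.035, 0, 0) [  21.   52.  -68.   61.   31.  112. -130.]
0 3 0 (0.035, 0, -0.004) [  27.   41.  -68.   73.   38.   8
[... 1226 characters left out ...]
58.  41. 102.  47.]
180 3 25 (-0.105, 0, 0.1) [ 26.  41. -72.  66.  22. 116.  48.]
180 3 25 (-0.035, 0, 0) [ 22.  53. -72.  61.  34. 113.  49.]
180 3 0 (0.035, 0, -0.004) [ 31.  51. -83.  73.  51.  96.  46.]
180 3 0 (0.035, 0, 0.1) [ 25.  40. -72.  63.  38. 100.  53.]
180 -0.0955 0.144 [ 61.  31. -71.  99.  31.  72.  72.]
180 -0.0955 0.38 [ 60.  20. -71.  78.  19.  95.  81.]
180 -0.173 0.144 [ 67.  34. -71.  96.  34.  74.  78.]
180 -0.173 0.38 [ 65.  23. -71.  75.  22.  97.  87.]
180 -0.249 0.144 [ 71.  39. -71.  92.  38.  77.  84.]
180 -0.249 0.38 [ 68.  28. -71.  71.  27.  99.  92.]
180 -0.3275 0.144 [ 74.  44. -72.  86.  42.  80.  89.]
180 -0.3275 0.38 [ 69.  33. -71.  65.  32. 102.  97.]
```

```bash
cat >> h.py <<'E'
def O(t=0,yaw=None): return [180,-t,(YAW if yaw is None else yaw)+180]
def pick(ex,ey,off,yaw=-1.0,ez=.142,final=None):
    env.open_jaws()
    env.movep([ex,ey+off,.36],O(0,yaw)); 
    env.move_straight([ex,ey+off,.215],v=.3)
    env.move_straight([ex,ey+off,ez+.002],v=.1); s=st('down')
    if abs(s['wrist_force'][2])>12: print('CONTACT?'); return False
    if final is not None: env.move_straight([ex,ey+final,ez+.002],v=.05); st('shift')
    env.grasp(); s=st('grasp')
    return s['width']
E
python3 - <<'E'
from h import *
print(pick(.5475,-.0955,.009,final=.003))
snap('wrist','w5.png'); snap('side','s5.png')
E
```

```text
down t 17.46 p [ 0.5479 -0.0864  0.1446] o [180.   0. 179.] F [-0.5 -0.5 -0.1] w 0.0866
shift t 17.73 p [ 0.5477 -0.0932  0.1443] o [-180.     0.   178.9] F [-0.2 -0.2 -0.9] w 0.0871
grasp t 18.52 p [ 0.5475 -0.0925  0.1439] o [-180.   -0.  179.] F [ 0.3 -0.5  0. ] w 0.0435
0.04352385984263087
```

View pics/w5.png

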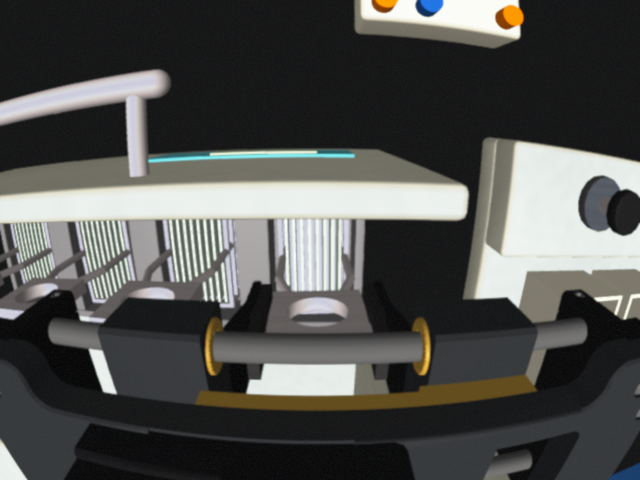

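The jaws hold the eye plate (hole at about pixel 318,310, width 43.5 mm). Next is the lift and carry to peg 0.

```bash
cat >> h.py <<'E'
def carry(i,tilt=20):
    s=state(); p=s['tool_pos']
    env.move_straight([p[0],p[1],.37],v=.25); s=st('lifted')
    if s['width']<.04: print('LOST'); return
    a=local(i,(-.14,0,.10))
    env.movep([.50,p[1]*.5+a[1]*.5,.37],O(tilt/2)); 
    env.movep(a,O(tilt)); st('front')
def insert(i,xl,tilt=20,dx=0,dz=0,vs=.08):
    t=lambda *p: local(i,(p[0]+dx,0,p[1]+dz+.002))
    env.move_straight(t(-.105,.06),v=.15)
    env.move_straight(t(-.077,.06),v=.1); st('tip')
    env.move_straight(t(-.056,.030),v=vs); st('on tip')
    env.move_straight(t(-.035,.0),v=vs); st('bend')
    env.move_straight(t(-.02,-.002),v=vs,rotation=O(0)); st('level')
    env.move_straight(t(xl,-.004),v=vs); st('placed')
E
python3 - <<'E'
from h import *
carry(0)
d=snap('side','s6.png'); cv2.imwrite('pics/s6c.png',cv2.resize(d['pixels'][180:400,130:350],None,fx=2.7,fy=2.7))
d=snap('top','t6.png')
d=snap('wrist','w6.png')
E
```

```text
lifted t 19.67 p [ 0.5471 -0.0926  0.3688] o [ 1.80e+02 -1.00e-01  1.79e+02] F [ 0.2  0.3 -1.4] w 0.0437
front t 21.51 p [0.4998 0.3628 0.3351] o [-180.   -20.   177.4] F [ 0.1 -0.2  0.1] w 0.0439
```

View pics/s6c.png

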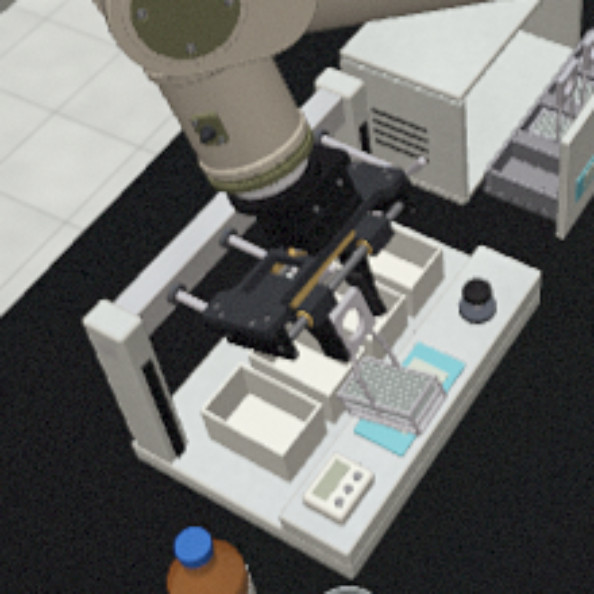

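View pics/w6.png

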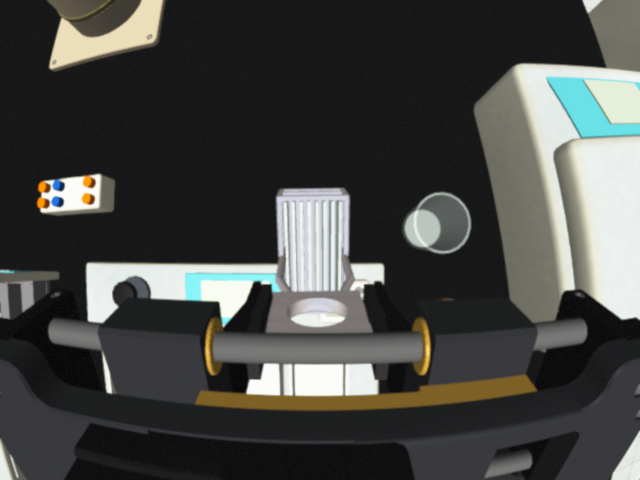

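The tilted rack is held firmly and the eye faces the robot. I'll insert it and check partway.

```bash
python3 - <<'E'
from h import *
t=lambda *p: local(0,(p[0],0,p[1]+.002))
env.move_straight(t(-.105,.06),v=.15)
env.move_straight(t(-.077,.06),v=.1); st('tip')
env.move_straight(t(-.056,.030),v=.06); st('on tip')
d=snap('side'); cv2.imwrite('pics/s7c.png',cv2.resize(d['pixels'][250:400,130:300],None,fx=4,fy=4,interpolation=cv2.INTER_CUBIC))
snap('wrist','w7.png')
E
```

```text
tip t 22.58 p [0.5606 0.3624 0.2977] o [179.9 -20.  177.7] F [-0.6  0.3 -2. ] w 0.0441
on tip t 23.34 p [0.5822 0.361  0.2671] o [180.  -20.  177.6] F [ 0.2  1.3 -0.9] w 0.0437
```

View pics/s7c.png

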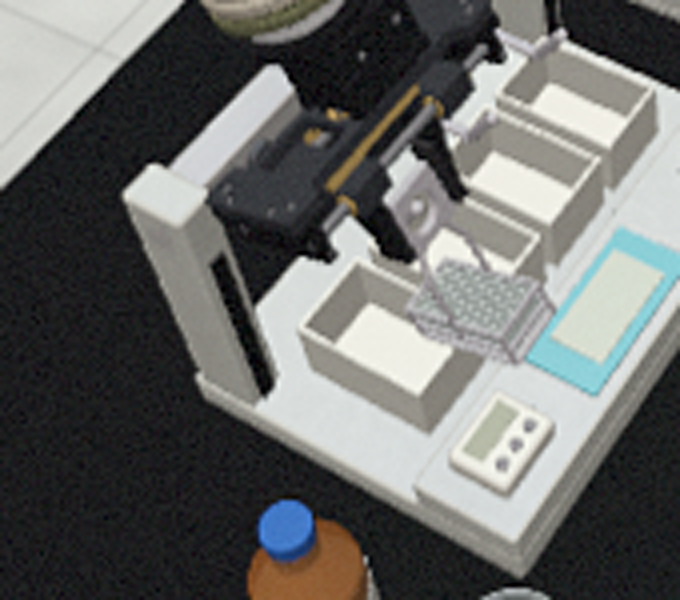

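View pics/w7.png

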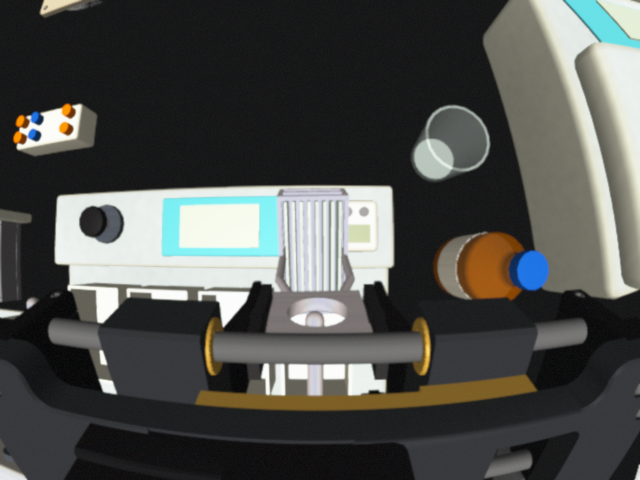

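The peg tip sits centred in the eye (pixel 315,318). I'll carry on and release.

```bash
cat >> h.py <<'E'
def finish(i,xl,vs=.08,dx=0,dz=0):
    t=lambda *p: local(i,(p[0]+dx,0,p[1]+dz+.002))
    env.move_straight(t(-.035,.0),v=vs); st('bend')
    env.move_straight(t(-.02,-.002),v=.05,rotation=O(0)); st('level')
    env.move_straight(t(xl,-.005),v=vs); s=st('placed')
def release(i,xl):
    env.open_jaws(); st('open')
    p=state()['tool_pos']; env.move_straight([p[0],p[1],.36],v=.2)
    env.movep([.50,p[1]-.05,.38],O(0)); st('clear')
E
python3 - <<'E'
from h import *
finish(0,.035)
snap('wrist','w8.png')
release(0,.035)
d=snap('side'); cv2.imwrite('pics/s8c.png',cv2.resize(d['pixels'][180:400,130:350],None,fx=2.7,fy=2.7,interpolation=cv2.INTER_CUBIC))
snap('top','t8.png')
E
```

```text
bend t 24.05 p [0.6032 0.3601 0.2368] o [180.  -20.  177.6] F [-0.3  0.6 -2.1] w 0.0439
level t 24.55 p [0.6181 0.3587 0.2358] o [-1.799e+02 -1.000e-01  1.776e+02] F [ 0. -0. -2.] w 0.0437
placed t 25.39 p [0.6728 0.3574 0.2318] o [ 1.800e+02 -1.000e-01  1.776e+02] F [-0.9  0.3 -2.3] w 0.044
open t 26.42 p [0.6732 0.357  0.232 ] o [-180.    -0.   177.6] F [0.  0.4 0.9] w 0.0874
clear t 27.97 p [0.5007 0.306  0.3794] o [-179.9   -0.   177.5] F [-0.2  0.6  0. ] w 0.087
```

View pics/s8c.png

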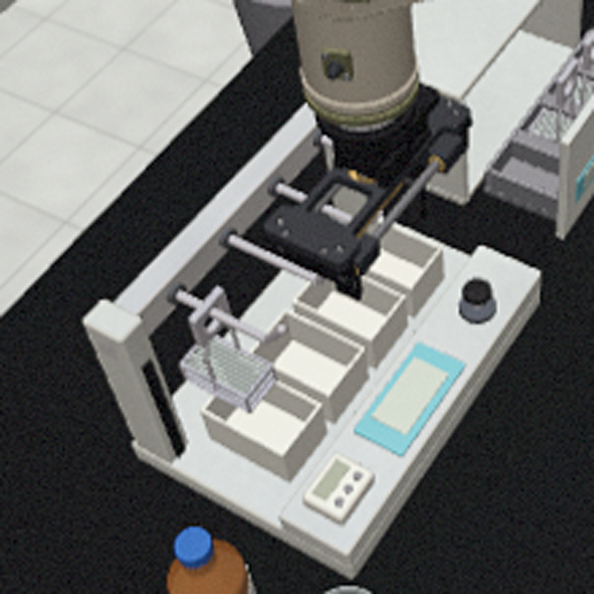

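View pics/t8.png

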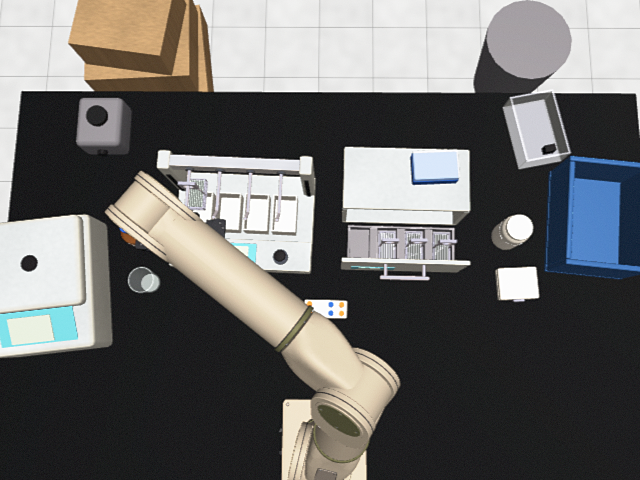

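Rack 1 hangs on peg 0. On to the next one.

```bash
python3 - <<'E'
from h import *
from eyes import eyes
env.movep([.48,.15,.38],O(0))
eyes('top')
d=snap('top'); P=cloud(d)
w=pick(.543,-.1735,.009,final=.003)
snap('wrist','w9.png')
E
```

```text
top 75 mean [ 0.5431 -0.1735  0.1574] y -0.1951 -0.1513 x 0.5393 0.5484 yaw -0.6 zmax 0.1668
top 77 mean [ 0.5432 -0.2485  0.1573] y -0.27 -0.2275 x 0.5384 0.5488 yaw 1.1 zmax 0.1678
top 70 mean [ 0.5406 -0.3261  0.1569] y -0.3498 -0.3047 x 0.5362 0.5466 yaw -2.4 zmax 0.1659
down t 31.91 p [ 0.5433 -0.1644  0.1445] o [180.   0. 179.] F [-0.8  0.1  0.9] w 0.0869
shift t 32.17 p [ 0.5432 -0.1712  0.1443] o [-180.     0.   178.9] F [ 0.1 -0.3 -0.7] w 0.0867
grasp t 32.97 p [ 0.543  -0.1706  0.144 ] o [-180.   -0.  179.] F [-0.3 -0.8  0.4] w 0.044
```

View pics/w9.png

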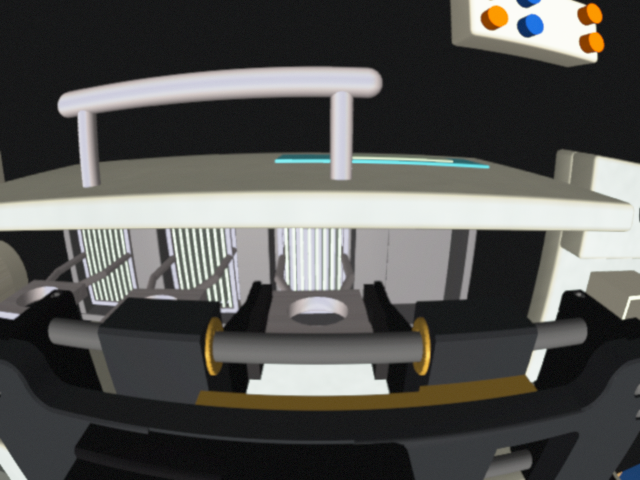

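```bash
cat >> h.py <<'E'
def enter(i):
    t=lambda *p: local(i,(p[0],0,p[1]+.002))
    env.move_straight(t(-.105,.06),v=.15)
    env.move_straight(t(-.077,.06),v=.1); st('tip')
    env.move_straight(t(-.056,.030),v=.06); s=st('on tip'); return s
E
python3 - <<'E'
from h import *
carry(1); enter(1); snap('wrist','w10.png')
E
```

```text
lifted t 34.07 p [ 0.5426 -0.1706  0.3688] o [ 1.80e+02 -1.00e-01  1.79e+02] F [ 0.3 -0.3 -2.2] w 0.0439
front t 35.91 p [0.497  0.2829 0.3349] o [-180.   -20.   177.4] F [-1.3 -0.2 -1.7] w 0.0438
tip t 36.83 p [0.5581 0.2823 0.2976] o [179.9 -20.  177.7] F [-0.4 -0.  -2.1] w 0.0437
on tip t 37.59 p [0.5796 0.2812 0.2672] o [180.  -20.  177.6] F [ 0.2  0.5 -1.4] w 0.0438
```

View pics/w10.png

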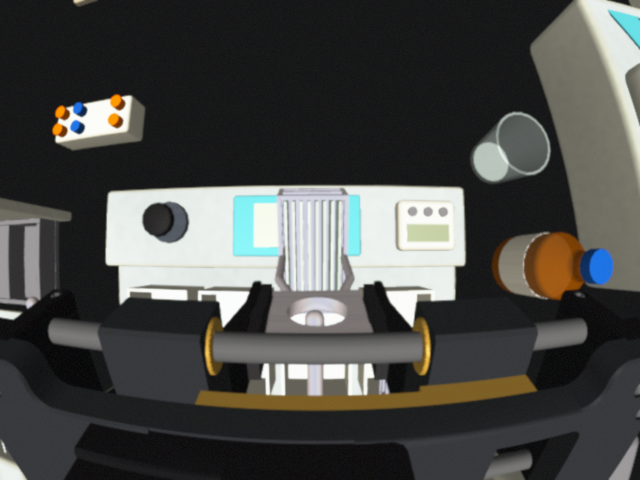

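Threaded and centred again (tip at 315,318). I'll release it well forward of its neighbour and pick the third.

```bash
python3 - <<'E'
from h import *
from eyes import eyes
finish(1,-.008); release(1,0)
env.movep([.48,.12,.38],O(0))
eyes('top')
d=snap('side'); cv2.imwrite('pics/s11c.png',cv2.resize(d['pixels'][150:400,130:380],None,fx=2.4,fy=2.4,interpolation=cv2.INTER_CUBIC))
E
```

```text
bend t 38.25 p [0.6006 0.2802 0.2368] o [180.  -20.  177.6] F [-0.6 -0.  -0.9] w 0.0441
level t 38.75 p [0.6155 0.2787 0.2357] o [-1.799e+02 -1.000e-01  1.776e+02] F [ 0.5  0.3 -1.9] w 0.0436
placed t 39.06 p [0.6283 0.2786 0.2308] o [180.   -0.2 177.5] F [-0.3  0.3 -1.2] w 0.0439
open t 40.03 p [0.6277 0.2789 0.232 ] o [-180.     0.   177.6] F [-0.2  0.1 -0.7] w 0.0866
clear t 41.43 p [0.5002 0.2277 0.3793] o [-179.9   -0.   177.5] F [-0.1  0.4  0.2] w 0.087
top 82 mean [ 0.5432 -0.2487  0.1563] y -0.2699 -0.2277 x 0.5381 0.5488 yaw 0.5 zmax 0.1675
top 76 mean [ 0.5404 -0.3261  0.1543] y -0.3489 -0.305 x 0.5354 0.5464 yaw -2.2 zmax 0.1676
```

View pics/s11c.png

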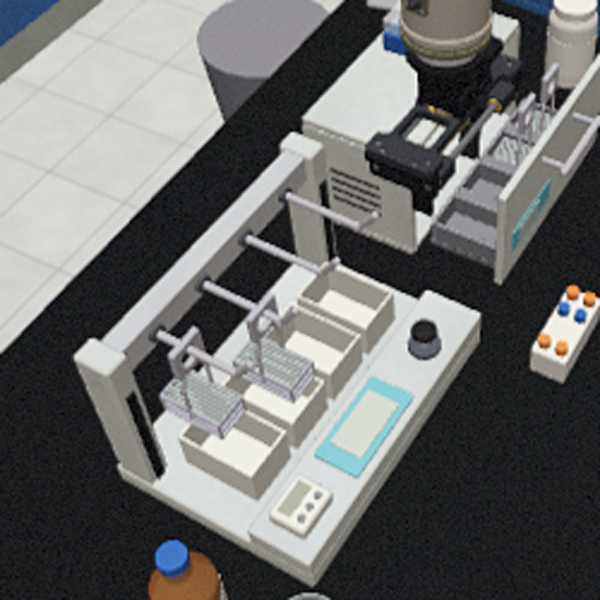

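Two racks are hanging. Third rack goes to peg 2.

```bash
python3 - <<'E'
from h import *
w=pick(.5432,-.249,.009,final=.003)
if w and .041<w<.047:
    carry(2); enter(2)
snap('wrist','w12.png')
E
```

```text
down t 45.27 p [ 0.5436 -0.24    0.1446] o [-180.    0.  179.] F [0.2 0.6 0.6] w 0.087
shift t 45.53 p [ 0.5433 -0.2467  0.1443] o [-180.     0.   178.9] F [ 0.7 -0.3  0.6] w 0.0869
grasp t 46.33 p [ 0.5432 -0.246   0.144 ] o [-180.    0.  179.] F [ 0.4 -0.  -0.4] w 0.0439
lifted t 47.38 p [ 0.5428 -0.2461  0.3687] o [ 1.80e+02 -1.00e-01  1.79e+02] F [ 0.  -0.6 -1.5] w 0.0436
front t 49.2 p [0.4936 0.2029 0.3349] o [-180.   -20.   177.4] F [-0.2  0.2  0. ] w 0.0437
tip t 50.12 p [0.5549 0.2024 0.2976] o [180.  -20.  177.6] F [-0.9  0.9 -0.5] w 0.0436
on tip t 50.88 p [0.5763 0.2013 0.2671] o [180.  -20.  177.6] F [-0.3  1.2 -1.6] w 0.0438
```

View pics/w12.png

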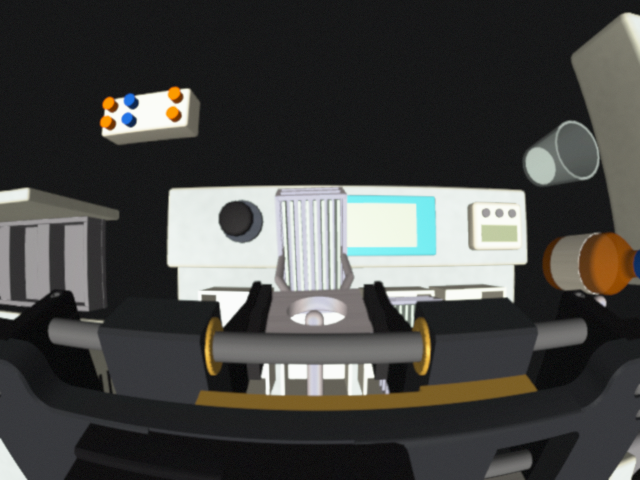

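```bash
python3 - <<'E'
from h import *
from eyes import eyes
finish(2,.035); release(2,0)
env.movep([.48,.05,.38],O(0))
eyes('top')
d=snap('side'); cv2.imwrite('pics/s13c.png',cv2.resize(d['pixels'][130:400,130:400],None,fx=2.2,fy=2.2,interpolation=cv2.INTER_CUBIC))
snap('top','t13.png')
E
```

```text
bend t 51.54 p [0.5973 0.2004 0.2368] o [180.  -20.  177.6] F [ 0.3  0.5 -1. ] w 0.0443
level t 52.04 p [0.6121 0.1987 0.2357] o [-1.799e+02 -1.000e-01  1.776e+02] F [ 0.1 -0.3 -2.2] w 0.0443
placed t 52.88 p [0.667  0.1977 0.2319] o [180.   -0.  177.6] F [ 0.4  0.4 -0.3] w 0.0436
open t 53.86 p [0.6673 0.1973 0.232 ] o [180.   -0.  177.6] F [ 0.6 -0.3 -0.2] w 0.0872
clear t 55.42 p [0.5009 0.1462 0.3798] o [-180.     0.   177.5] F [-0.4  0.7  0.2] w 0.087
top 72 mean [ 0.5405 -0.3258  0.1556] y -0.3502 -0.3052 x 0.5369 0.5467 yaw -2.4 zmax 0.1672
```

View pics/s13c.png

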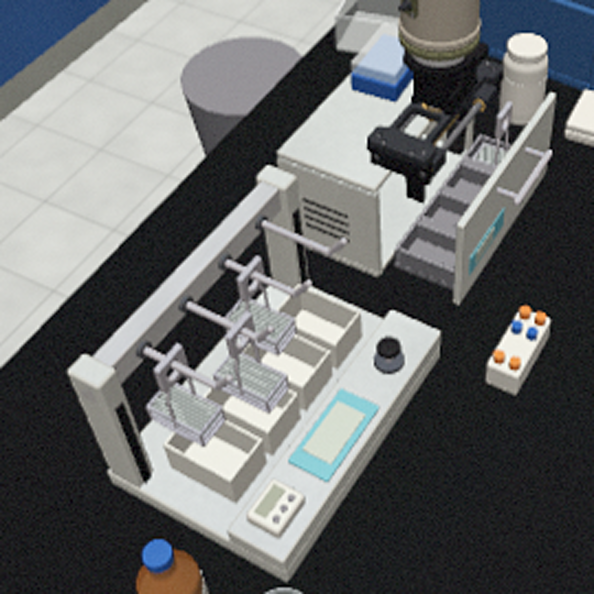

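View pics/t13.png

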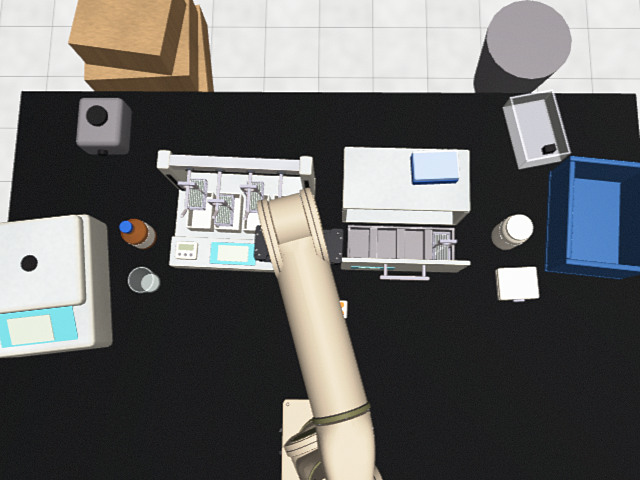

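Three racks hang on pegs 0–2. The last rack goes to peg 3.

```bash
python3 - <<'E'
from h import *
w=pick(.5407,-.3275,.004,final=.001,yaw=-1.5)
if w and .041<w<.047:
    carry(3); enter(3)
snap('wrist','w14.png')
E
```

```text
down t 59.3 p [ 0.541  -0.3235  0.1445] o [-180.     0.   178.5] F [-0.4 -0.5  0.6] w 0.0869
shift t 59.55 p [ 0.5408 -0.3269  0.1444] o [-180.     0.   178.5] F [ 0.2 -0.1 -0.4] w 0.0871
grasp t 60.35 p [ 0.5407 -0.3266  0.144 ] o [-180.    -0.   178.5] F [ 0.5 -0.8 -0.2] w 0.0436
lifted t 61.4 p [ 0.5403 -0.3266  0.3687] o [ 1.800e+02 -1.000e-01  1.785e+02] F [-0.1 -0.8 -1.9] w 0.044
front t 63.23 p [0.4903 0.123  0.3349] o [-180.   -20.   177.4] F [ 1.4 -0.5 -1.4] w 0.0438
tip t 64.15 p [0.5518 0.1225 0.2976] o [180.  -20.  177.6] F [-1.1 -0.3 -1.6] w 0.0435
on tip t 64.91 p [0.5731 0.1215 0.2672] o [180.  -20.  177.6] F [ 0.9 -0.3 -1. ] w 0.0436
```

View pics/w14.png

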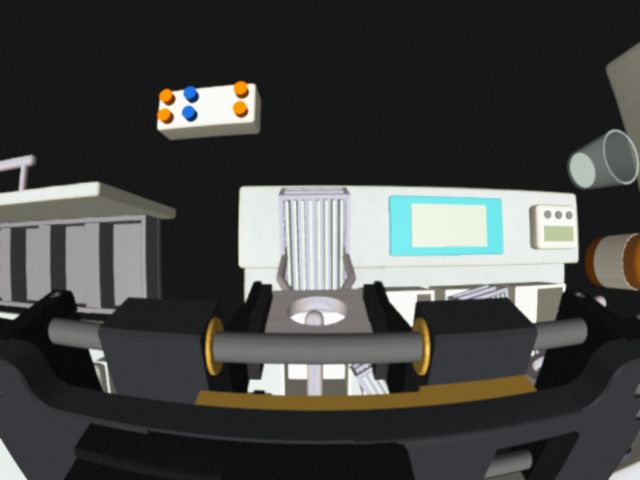

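Peg 3 is threaded, but the hung rack on peg 2 now looks turned (370,378 and 478,293). I'll look before going on.

```bash
python3 - <<'E'
from h import *
d=snap('side'); cv2.imwrite('pics/s15c.png',cv2.resize(d['pixels'][200:400,130:330],None,fx=3,fy=3,interpolation=cv2.INTER_CUBIC))
d=snap('top'); cv2.imwrite('pics/t15c.png',cv2.resize(d['pixels'][140:280,150:330],None,fx=4,fy=4,interpolation=cv2.INTER_CUBIC))
E
```

```text
(no output)
```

View pics/s15c.png

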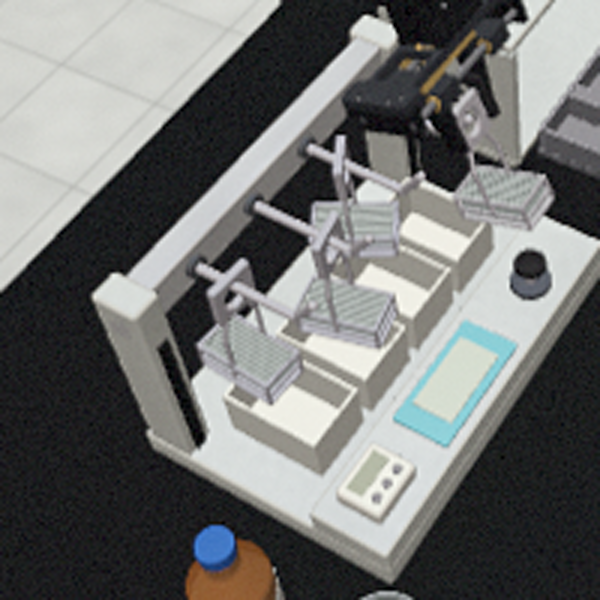

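View pics/t15c.png

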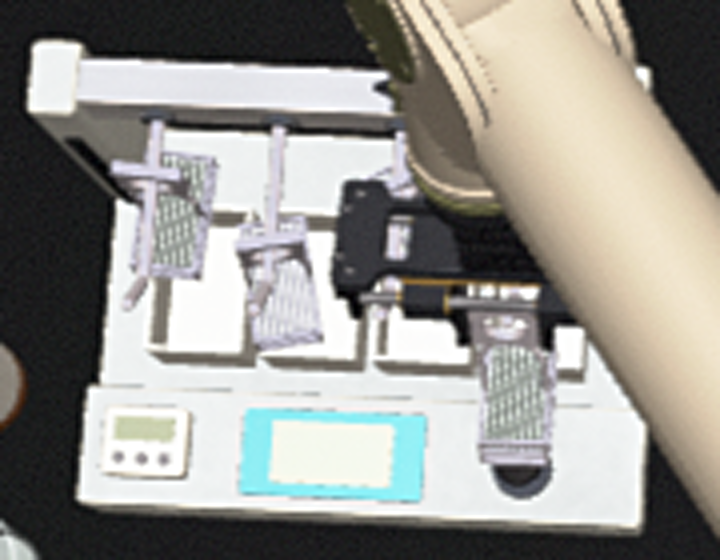

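Peg 2's rack has swung round by about 35° but still hangs by its eye, clear of peg 3. I'll place the last rack forward on its peg.

```bash
python3 - <<'E'
from h import *
finish(3,-.015); release(3,0)
env.movep([.40,-.21,.36],[180,0,89]); st()
d=snap('side'); cv2.imwrite('pics/s16c.png',cv2.resize(d['pixels'][200:400,130:330],None,fx=3,fy=3,interpolation=cv2.INTER_CUBIC))
d=snap('top'); cv2.imwrite('pics/t16c.png',cv2.resize(d['pixels'][140:280,150:330],None,fx=4,fy=4,interpolation=cv2.INTER_CUBIC))
E
```

```text
bend t 65.67 p [0.5941 0.1206 0.2368] o [180.  -20.  177.6] F [-0.7 -0.5 -0.9] w 0.0436
level t 66.17 p [0.6088 0.1189 0.2357] o [-1.799e+02 -1.000e-01  1.776e+02] F [ 0.  -0.9 -1.1] w 0.0438
placed t 66.42 p [0.6147 0.1194 0.231 ] o [179.9  -0.2 177.6] F [ 0.1  0.8 -1.9] w 0.0438
open t 67.39 p [0.6141 0.1195 0.232 ] o [-180.     0.   177.6] F [0.2 0.5 0.4] w 0.0871
clear t 68.88 p [0.5004 0.0687 0.3796] o [-180.    -0.   177.5] F [ 0.6 -0.6 -0.4] w 0.0869
 t 70.09 p [ 0.4009 -0.2089  0.3603] o [180.   -0.   89.2] F [-0.   0.9 -0.6] w 0.0873
```

View pics/s16c.png

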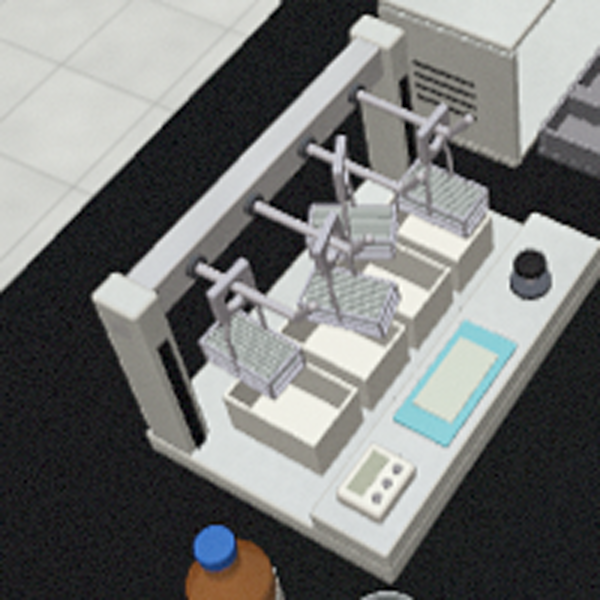

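View pics/t16c.png

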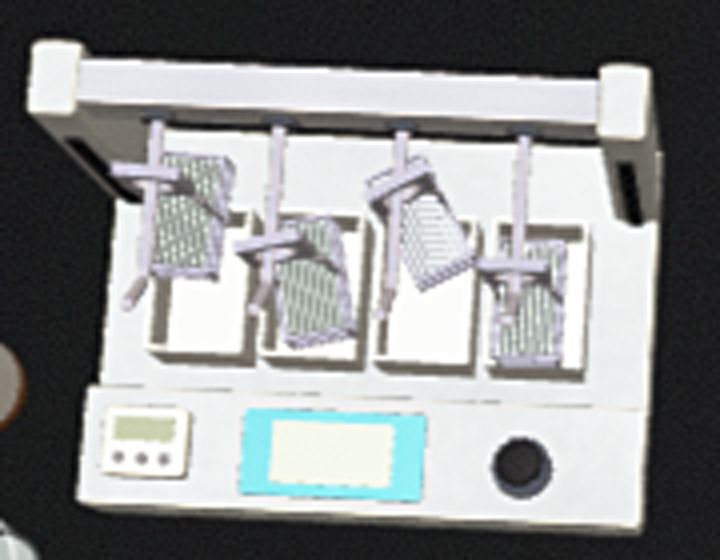

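All four hang, some turned on their pegs. I'll check their eye centres numerically from the plate tops.

```bash
cat > hung.py <<'E'
from h import *
def hung(cams=('top','side')):
  for cam in cams:
    P=cloud(snap(cam)).reshape(-1,3); P=P[np.isfinite(P[:,0])]
    for i in range(4):
        c,s=np.cos(np.radians(YAW)),np.sin(np.radians(YAW))
        r=P-peg(i); l=np.stack([c*r[:,0]+s*r[:,1],-s*r[:,0]+c*r[:,1],r[:,2]],-1)
        m=(abs(l[:,1])<.034)&(l[:,0]>-.033)&(l[:,0]<.068)&(l[:,2]>.0075)&(l[:,2]<.03)
        q=l[m]
        if len(q)<5: print(cam,i,'none',len(q)); continue
        print(cam,i,len(q),'mid',((q.max(0)+q.min(0))/2).round(4),'mean',q.mean(0).round(4),'ztop',np.percentile(q[:,2],95).round(4))
if __name__=='__main__': hung()
E
python3 hung.py
```

```text
top 0 60 mid [0.0195 0.0018 0.0127] mean [0.0318 0.0002 0.0117] ztop 0.0163
top 1 53 mid [0.01   0.0004 0.012 ] mean [-0.0036 -0.0004  0.0114] ztop 0.0158
top 2 61 mid [0.016  0.001  0.0129] mean [0.0327 0.0016 0.0112] ztop 0.0157
top 3 56 mid [0.0225 0.0018 0.0125] mean [-0.0102  0.0021  0.0121] ztop 0.0167
side 0 76 mid [0.0131 0.0017 0.0124] mean [0.0326 0.0021 0.012 ] ztop 0.016
side 1 61 mid [ 0.0022 -0.002   0.0116] mean [-0.0056 -0.0001  0.0121] ztop 0.015
side 2 48 mid [ 0.0187 -0.0012  0.0119] mean [ 0.0343 -0.0002  0.0121] ztop 0.0158
side 3 54 mid [0.0099 0.0032 0.0124] mean [-0.01    0.0011  0.0122] ztop 0.0161
```

Plate tops sit ~12–16 mm above the peg axes (12.5 expected), lateral error ≤2 mm: all hang properly. Next I'll push the drawer shut.

```bash
python3 - <<'E'
from h import *
env.grasp()
env.movep([.41,-.2095,.30],[180,0,179])
env.move_straight([.41,-.2095,.160],v=.15); st('low')
env.move_straight([.53,-.2115,.160],v=.1); st()
x=.53
while x<.575:
    x+=.003; env.move_straight([x,-.212,.160],v=.05); s=st()
    if s['wrist_force'][0]<-12: break
env.sleep(.3)
p=state()['tool_pos']
env.move_straight([.50,-.212,.16],v=.1)
env.move_straight([.48,-.212,.33],v=.2)
env.movep([.38,-.05,.36],O(0))
d=snap('top','t17.png')
P=cloud(d);x,y,z=P[...,0],P[...,1],P[...,2]
m=(abs(z-.158)<.015)&(y<-.12)&(y>-.31)&(x>.5)&(x<.585);print('handle',m.sum(),P[m].mean(0).round(4))
st()
E
```

```text
low t 74.17 p [ 0.4105 -0.2097  0.1608] o [-1.80e+02  1.00e-01  1.79e+02] F [0.4 0.1 0.6] w 0.0008
 t 75.52 p [ 0.5298 -0.2115  0.1602] o [-180.    0.  179.] F [-0.   0.5  0.4] w 0.0005
 t 75.77 p [ 0.5331 -0.2121  0.1602] o [-180.    0.  179.] F [0.  0.3 0.1] w 0.0003
 t 76.02 p [ 0.5362 -0.212   0.16  ] o [180.   0. 179.] F [ 0.6  0.4 -0.5] w 0.0006
 t 76.27 p [ 0.5393 -0.2119  0.16  ] o [180.   0. 179.] F [-0.6 -0.   0.4] w 0.0005
 t 76.52 p [ 0.5423 -0.2119  0.16  ] o [180.   0. 179.] F [0.1 0.7 0.3] w 0.0006
 t 76.77 p [ 0.5453 -0.212   0.16  ] o [180.   0. 179.] F [-0.6  0.3 -0. ] w 0.0003
 t 77.02 p [ 0.5483 -0.2119  0.16  ] o [180.   0. 179.] F [ 1.2 -0.1 -0.5] w 0.0006
 t 77.27 p [ 0.5513 -0.2119  0.16  ] o [180.   0. 179.] F [-0.2 -0.   0.1] w 0.0004
 t 77.52 p [ 0.5542 -0.2119  0.16  ] o [180.   0. 179.] F [ 0.7 -0.1 -0.2] w 0.0005
 t 77.77 p [ 0.5569 -0.2121  0.1599] o [-180.   -0.  179.] F [-1.8 -0.5 -0. ] w -0.0
 t 78.02 p [ 0.5575 -0.2121  0.1597] o [-180.    -0.4  179. ] F [-16.8   1.8   9.6] w 0.0005
handle 211 [ 0.5727 -0.2121  0.1609]
 t 80.92 p [ 0.3801 -0.0509  0.3591] o [ 1.800e+02 -1.000e-01  1.776e+02] F [-0.1 -0.4  0.2] w 0.0004
```

View pics/t17.png

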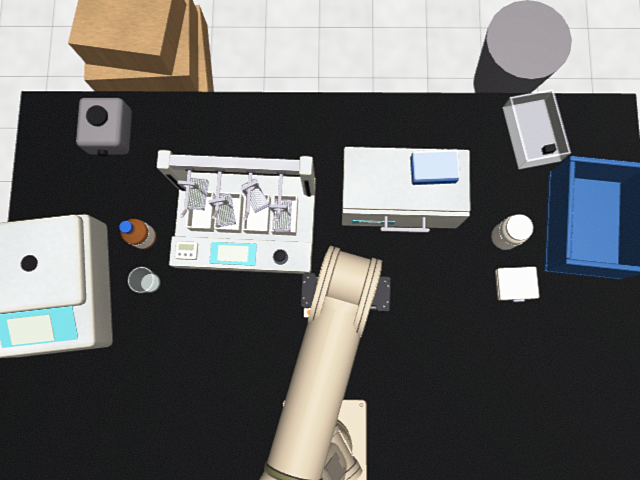

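The drawer is shut (handle back at x=0.5727). Next I'll press the plunger.

```bash
python3 - <<'E'
from h import *
from hung import hung
from scipy import stats
hung(('side',))
env.movep([.508,.1286,.25],O(0)); 
env.move_straight([.508,.1286,.125],v=.15); st('above')
z=.116
env.move_straight([.508,.1286,z],v=.05); st()
while z>.096:
    z-=.002; env.move_straight([.508,.1286,z],v=.03); s=st()
    if s['wrist_force'][2]>18: break
env.sleep(.4); st('held')
d=snap('side'); cv2.imwrite('pics/s18c.png',cv2.resize(d['pixels'][220:400,150:350],None,fx=3.3,fy=3.3,interpolation=cv2.INTER_CUBIC))
E
```

```text
side 0 67 mid [0.0166 0.002  0.0127] mean [0.0354 0.002  0.0116] ztop 0.0153
side 1 60 mid [ 0.0136 -0.0021  0.0122] mean [-0.0051 -0.      0.0121] ztop 0.0154
side 2 48 mid [0.0195 0.0001 0.0123] mean [0.0342 0.0011 0.0124] ztop 0.0158
side 3 53 mid [0.0049 0.0008 0.0122] mean [-0.0128  0.0014  0.0119] ztop 0.0155
above t 82.92 p [0.5086 0.1286 0.126 ] o [1.800e+02 1.000e-01 1.776e+02] F [-0.1 -0.8  0.4] w 0.0006
 t 83.25 p [0.5079 0.1285 0.1158] o [-180.    -0.   177.6] F [-0.3 -0.5 -0.5] w 0.0005
 t 83.5 p [0.5083 0.1288 0.1143] o [180.    0.  177.6] F [-0.6 -0.5  3.6] w 0.0004
 t 83.75 p [0.5083 0.1288 0.1122] o [180.    0.  177.6] F [-0.3  0.2  5.4] w 0.0007
 t 84.0 p [0.5082 0.1288 0.1102] o [180.    0.  177.6] F [0.3 0.7 5.5] w 0.001
 t 84.25 p [0.5083 0.1288 0.1083] o [180.    0.  177.6] F [0.6 0.3 6.1] w 0.0005
 t 84.5 p [0.5083 0.1288 0.1064] o [180.    0.  177.6] F [ 0.7 -0.2  7.3] w 0.0004
 t 84.75 p [0.5083 0.1288 0.1045] o [180.    0.  177.6] F [-0.3  0.3  7.6] w 0.0006
 t 85.0 p [0.5085 0.1289 0.1042] o [-1.800e+02  1.000e-01  1.776e+02] F [-9.1 -3.  29.6] w 0.0004
held t 85.4 p [0.5085 0.1289 0.1042] o [-1.800e+02  1.000e-01  1.776e+02] F [-8.8 -3.  28.1] w 0.0003
```

View pics/s18c.png

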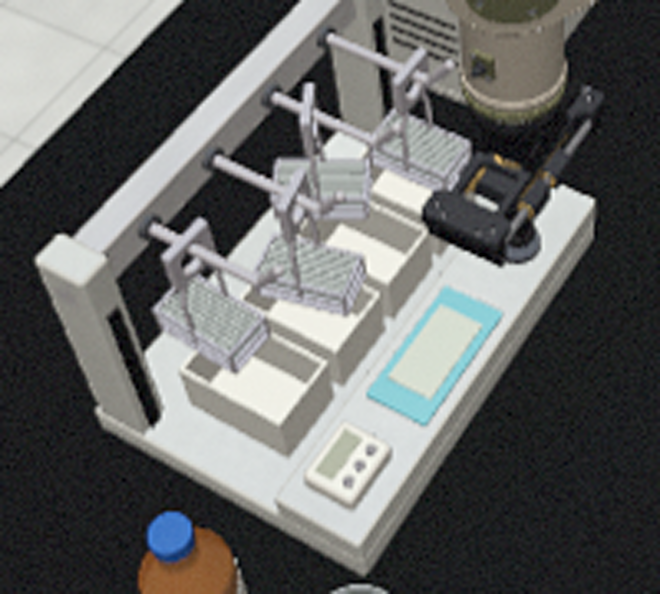

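Pressed to the stop (10 mm travel, then a force jump). I'll lift off and do the final checks.

```bash
python3 - <<'E'
from h import *
from hung import hung
env.move_straight([.508,.1286,.13],v=.05)
env.move_straight([.48,.1286,.30],v=.2)
env.movep([.38,-.10,.36],O(0)); st('clear')
hung()
d=snap('top','t19.png'); P=cloud(d);x,y,z=P[...,0],P[...,1],P[...,2]
m=(abs(z-.1)<.012)&(y>.1)&(y<.16)&(x>.48)&(x<.54);print('plunger',m.sum(),np.median(P[m],0).round(4))
m=(abs(z-.158)<.015)&(y<-.12)&(y>-.31)&(x>.5)&(x<.585);print('handle',m.sum(),P[m].mean(0).round(4))
d=snap('side','s19.png')
E
```

```text
clear t 88.17 p [ 0.3804 -0.0992  0.3594] o [180.   -0.  177.7] F [ 1.1 -0.2 -0.7] w 0.0003
top 0 56 mid [0.0211 0.0018 0.0131] mean [0.0347 0.0005 0.0112] ztop 0.0157
top 1 56 mid [ 0.0259 -0.0011  0.0127] mean [0.001  0.0008 0.0115] ztop 0.0166
top 2 60 mid [0.0132 0.0003 0.0142] mean [0.031  0.0004 0.012 ] ztop 0.0183
top 3 58 mid [0.0133 0.0019 0.0151] mean [-0.0103  0.0021  0.0113] ztop 0.017
side 0 69 mid [0.011  0.0011 0.0125] mean [0.0339 0.0011 0.0119] ztop 0.016
side 1 59 mid [ 0.0148 -0.001   0.0133] mean [-0.0024  0.0004  0.0124] ztop 0.0165
side 2 51 mid [ 0.0141 -0.0001  0.0124] mean [0.0337 0.0005 0.0119] ztop 0.016
side 3 53 mid [ 0.0223 -0.0003  0.012 ] mean [-0.0102  0.0014  0.0114] ztop 0.0155
plunger 112 [0.5081 0.1281 0.0988]
handle 211 [ 0.5728 -0.2121  0.1608]
```

View pics/s19.png

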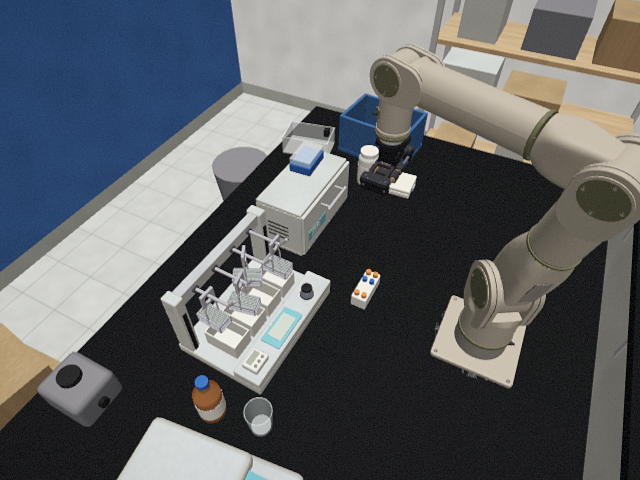

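```bash
python3 - <<'E'
from h import *
env.close_job(); st('done')
E
```

```text
the job is handed in; nothing more can be done
the job is handed in; nothing more can be done
```

The job is done and handed in, with about 88 s of the 210 s used when I finished. I pulled the drawer to its stop and found four racks. I hung one on each peg, pushed the drawer shut, pressed the plunger to its stop (10 mm of travel, then a force jump) and let go.

Last checks before hand-in:
- **Racks:** all four hang on their own pegs. The eyes are about 2 mm or less off sideways, and the plate tops are about where they should be for a hanging rack.
- **Drawer:** the handle is back at x = 0.573, the same as when it was shut at the start.
- **Plunger:** the top is back at about 0.099 m, against 0.0994 m at the start.
- **Bystanders and robot:** everything looks upright and in place in the pictures. The arm is clear of everything.

**Turned racks:** while I was fetching the last rack, the one on peg 2 turned about 35° on its peg, and the one on peg 1 turned less. They were probably knocked, but both still hang by their eyes and I left them as they were. No check failed.

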